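# Sort two bushes through a diverter hopper on the optical table

## Robot

A 7-joint arm with a two-finger parallel gripper is mounted at the origin on the work surface. World frame = base frame: x ahead of the robot, y to its left, z up, the work surface at z = 0. Lengths are in m, angles in rad, forces in N, time in s.
With the tool pointing down it reaches from about 0.4 to 0.875 m from the base axis. Payload 4.4 kg.
Tool frame: the origin (TCP) lies on the centre line of the jaws, within the pads' length; the fingertips stand 14 mm ahead of it and the grasp point (between the pads) lies 5 mm behind it (manip.finger_overhang is the distance from the TCP to the fingertips, in m); z points along the fingers, x is the direction in which the jaws open and shut, and the axes are right-handed (so a half turn about z gives the same grasp; the last joint's range is limited). The gripper opens to 85 mm and grips with 20 to 120 N. Pads are 22 mm wide; open, the fingers measure 114 mm over their backs; the gripper's body (76 mm by 85 mm) begins 54 mm behind the grasp point. The pads swing forward as they close: fully open they stand 13 mm farther back than shut.
Start: joints at [1.172, 0.628, 0.038, 1.517, -0.027, 0.996, -0.02], TCP at [0.212, -0.614, 0.245] pointing down, gripper open.
Joint ranges: [-3.06, 3.06], [-0.37, 2.12], [-1.25, 1.32], [0.18, 2.47], [-1.1, 4.24], [0.23, 1.98], [-2.94, 2.94]. Speed limits (rad/s): [2.57, 2.57, 3.14, 3.14, 3.14, 3.14, 3.14].

## Interface

Orientations are given as a unit quaternion [w, x, y, z].
In Python, from station import status, optics, job, manip gives the robot as it stands.
- The arm moves only by the tool drive_tool, never from a script. Its argument "increments" is a list of rows, each an object of numbers: "jaw": the opening, from -1 (shut) to 1 (fully open), so that 0 is half open; "x", "y", "z": the shift along the world's x, y, z in cm; "yaw": the turn about the world's z in degrees. A call has exactly 10 rows; each row shifts and turns the pose as measured when the row begins; what a row does not reach is not made up. A row lasts 1/8 s, in which the tool goes at most 62.5 mm and 10.7 degrees, less where a joint would pass 70% of its speed; a pose out of reach is approached as far as the arm can. A call is refused whole if a number of a shift passes 6.25 or a number of a turn 10.7, either way. A call with a gripper value outside its range is refused whole. The fingers move at their own pace and stop on an object; "newtons" is the grip in N (left out, the last holds). Time passes only in rows, so rows that do not move let the fingers close, or fill a call up. It gives the time, the measured TCP pose, the force and the opening at its end, in the units of the state.
- status.read_state(): the state, without advancing time (a new reading comes with each control period).
- optics.grab_frame(name): name is "scene" or "top" or "wrist"; returns (picture, depth): 480x640x3 uint8, red, green, blue; 480x640 float32, m along the optical axis (not along the pixel's ray), 0 where there is no reading.
- optics.get_calibration(name): a dict with "fx", "fy", "cx", "cy" (pixels), "extrinsics" (4x4, takes a point from camera to world coordinates). Camera axes: x right, y up, looking along -z (the intrinsics and any distortion apply to the point x, -y, -z); pixel columns grow to the right and rows downward; lengths in m; the calibration is good to about 2 mm. The wrist camera is an equidistant fisheye: a pixel r from the principal point sees the ray r / f radians off the axis. A picture is of the moment at which its call begins: read the wrist's pose just before it. get_calibration takes no time and is no camera call; for the wrist camera it gives the pose at the moment of the call.
- job.hand_in(): hands the job in, once; it reports no verdict.
The state is a dict: "t": time; "joints": joint angles; "joint_vel": joint speeds; "tau": joint torques, N m; "ee_pos": TCP position; "tool_rot": TCP orientation; "contact_force": force on the tool from outside, world axes, zero at the start; "ft_torque": the same for the moment, N m; "finger_gap": finger opening in m.
Only numpy, scipy, OpenCV 4.12 (cv2) and the standard library are available. Lean on these libraries where they do the work, as an engineer would, in place of code of your own. Each camera call takes 0.05 s, during which the arm holds its last target.

## Task

Sort the two bushes through the hopper, brass first. Push the red-knobbed lever fully over so that the flap leads to the yellow tray and drop the brass bush into the hopper's mouth; then push the lever fully over the other way and drop the black bush in, so that it lands in the black tray.

Things in the scene. Friction and masses are not known exactly. Their poses are not given: they have to be found in the camera images.
- brass_center (a point): Centre of the brass bush: a plain upright brass-coloured tube, 28 mm outside diameter, 14 mm bore, 34 mm tall, standing on the table (this point 17 mm up), about 100 g. z is the bush's axis. A silver aluminium bush of the same size stands nearby; it is not part of the job.
- blackened_center (a point): Centre of the black bush: same shape, size and mass as the brass one, but black all over.
- hopper: Fixed grey box, clear wall at +x, outside 90 (x) by 126 (y) by 152 mm high, feet to 89 mm along y. Origin: centre of underside, on the table. Open mouth on top, 80 by 116 mm, centred, 150 mm up. Inside, a red flap 84 mm tall pivots at its lower edge about the x axis, 62 mm up, mid-box. A dropped bush slides down it into the tray on the side the flap leans AWAY from.
- diverter (a joint): Angle (rad) of flap and lever, one piece. 0 = upright; positive = both lean to the hopper's -y side and a bush goes to the tray on the +y side; negative = the reverse. Stops at -0.70 and +0.70; beyond 0.55 counts as fully over. Starts near the middle, stays where left (stiff hinge, about 1 N at the knob).
- knob (a point): Centre of the lever's red ball knob, 28 mm diameter. The lever, a 10 mm steel rod, stands outside the box, 80 mm from its centre to the hopper's -x side (35 mm from the wall). The knob moves on an arc of radius 140 mm about the pivot: 202 mm above the table when upright, 169 mm at either stop, 90 mm to the side.
- yellow_tray_in (a point): Centre of the inner floor (3 mm above the table) of the fixed yellow tray under one half of the hopper, 30 mm from its centre along +y or -y (varies). Inside 70 mm (x) by 46 mm (y), rim 22 mm high. A yellow pull tab, 50 mm wide, sticks out under the clear +x wall and shows its side.
- black_tray_in (a point): The same point of the black tray, of the same shape, with a black pull tab, under the other half of the hopper.
There are look-alikes about, which are no part of the job. Leave any pink look-alike of the part that bears black_tray_in alone. There is more than one size of the part that bears brass_center; the job needs the larger.

How it is judged:
By the outcome, as a careful person would: the job done as asked, in the order asked, and still so for the second after the job is handed in, with the robot touching nothing.
It also fails if it takes over 72 s, if anything falls off the work surface, if the arm or the gripper's body presses on something with over 40 N, if the wrist force passes 120 N, or if a joint passes its speed limit or range.

## Working session

There is one attempt and no reset: what is moved stays moved. The work goes in short steps, Python scripts to look and compute and a tool call to move; the robot and the scene stay as the last step left them, time stands still between calls to the robot, and variables do not carry over. Pictures are saved under pics/ and viewed, and the job is handed in when it is done.

Besides the shell and the picture viewer there is one more tool, called after "Request:" in YAML: its name, and indented under it one key for each argument. drive_tool: Moves the arm, as the interface text tells. Its arguments: {"type":"object","properties":{"increments":{"type":"array","items":{"type":"object","properties":{"jaw":{"type":"number"},"x":{"type":"number"},"y":{"type":"number"},"z":{"type":"number"},"yaw":{"type":"number"}}}},"newtons":{"type":"number"}},"required":["increments"]}

```bash
mkdir -p pics; ls
python3 - <<'E'
from station import status, optics, job, manip
import cv2,numpy as np
s=status.read_state();print(s['t'],s['ee_pos'],s['tool_rot'],s['finger_gap'],manip.finger_overhang)
for n in ['scene','top']:
    p,d=optics.grab_frame(n);cv2.imwrite(f'pics/{n}0.png',p[:,:,::-1]);np.savez(f'{n}0.npz',p=p,d=d)
    c=optics.get_calibration(n);print(n,c)
E
```

```text
pics
0.0 [ 0.2121774  -0.6137363   0.24436711] [-5.61021952e-04  8.14454181e-01 -5.80227050e-01 -8.02538875e-04] 0.0854847834321967 0.014
scene {'fx': 505.37933708577026, 'fy': 505.37933708577026, 'cx': 326.96026374150193, 'cy': 243.6570795786697, 'extrinsics': array([[-0.89107963, -0.3270299 ,  0.314688  ,  0.87091328],
       [ 0.45380017, -0.63206226,  0.62814226,  0.62672543],
       [-0.00651889,  0.70253024,  0.71162403,  0.80373554],
       [ 0.        ,  0.        ,  0.        ,  1.        ]])}
top {'fx': 441.093269997365, 'fy': 441.093269997365, 'cx': 320.9470941798593, 'cy': 237.31922783943907, 'extrinsics': array([[-0.02504366,  0.98252023, -0.18446356,  0.443474  ],
       [-0.9996289 , -0.02263387,  0.01515819,  0.03202297],
       [ 0.01071811,  0.18477472,  0.98272246,  0.89946955],
       [ 0.        ,  0.        ,  0.        ,  1.        ]])}
```

View pics/scene0.png

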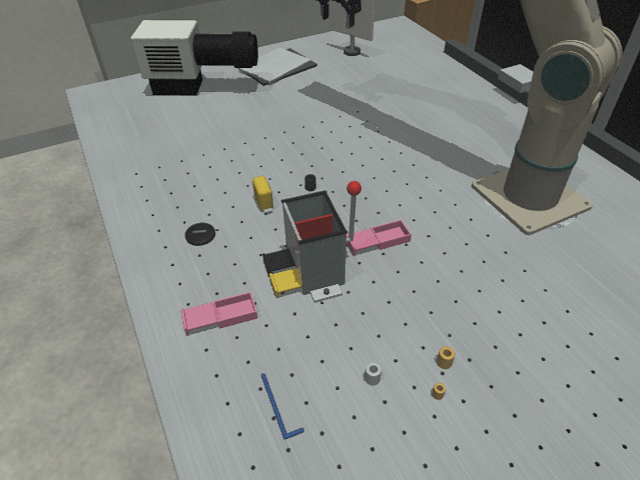

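View pics/top0.png

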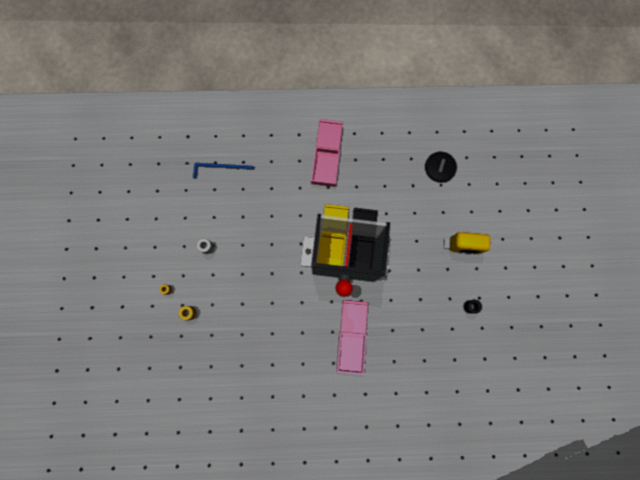

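The top view shows the large brass bush at (187,313), a small look-alike at (165,289), the aluminium bush at (205,246), the black bush at (473,307) and the red knob at (344,288). The yellow tab is on the image-left (+y) side.

```bash
cat > h.py <<'E'
import numpy as np,cv2
from station import status,optics
def ray(c,u,v):
    d=np.array([(u-c['cx'])/c['fx'],-(v-c['cy'])/c['fy'],-1.]);E=c['extrinsics'];return E[:3,3],E[:3,:3]@d
def onz(c,u,v,z):
    o,d=ray(c,u,v);return o+d*(z-o[2])/d[2]
def two(c1,p1,c2,p2):
    o1,d1=ray(c1,*p1);o2,d2=ray(c2,*p2);A=np.stack([d1,-d2],1);t=np.linalg.lstsq(A,o2-o1,rcond=None)[0]
    a=o1+d1*t[0];b=o2+d2*t[1];return (a+b)/2,np.linalg.norm(a-b)
def blobs(m,mn=15):
    n,l,s,c=cv2.connectedComponentsWithStats(m.astype(np.uint8));return [(tuple(c[i].round(1)),s[i].tolist()) for i in range(1,n) if s[i][4]>=mn]
E
python3 - <<'E'
from h import *
ct=optics.get_calibration('top');cs=optics.get_calibration('scene')
T=np.load('top0.npz');S=np.load('scene0.npz')
for n,I in (('top',T),('scene',S)):
    h=cv2.cvtColor(I['p'],cv2.COLOR_RGB2HSV).astype(int)
    H,Sa,V=h[...,0],h[...,1],h[...,2]
    print(n,'red',blobs(((H<6)|(H>174))&(Sa>180)&(V>80)))
    print(n,'brass',blobs((H>8)&(H<32)&(Sa>120)&(V>60)))
    print(n,'dark',[b for b in blobs(V<45) if b[1][4]<1500])
T=cv2.imread('pics/top0.png');S=cv2.imread('pics/scene0.png')
a=cv2.resize(T[195:305,290:410],None,fx=6,fy=5,interpolation=2)
cv2.imwrite('pics/tz.png',cv2.resize(T[195:305,290:410],(720,660*720//720))[:600] if 0 else cv2.resize(T[200:300,290:410],(720,600),interpolation=2))
cv2.imwrite('pics/sz.png',cv2.resize(S[170:310,250:410],(685,600),interpolation=2))
cv2.imwrite('pics/bz.png',np.hstack([cv2.resize(T[270:340,150:220],(400,400),interpolation=2),cv2.resize(T[280:335,445:500],(400,400),interpolation=2)]))
E
```

```text
top red [((np.float64(348.4), np.float64(244.4)), [346, 224, 6, 43, 96]), ((np.float64(343.8), np.float64(287.6)), [336, 280, 17, 16, 211])]
top brass [((np.float64(335.8), np.float64(210.8)), [324, 204, 25, 14, 286]), ((np.float64(334.5), np.float64(224.2)), [323, 219, 23, 12, 163]), ((np.float64(331.3), np.float64(247.7)), [317, 230, 29, 36, 895]), ((np.float64(471.9), np.float64(241.1)), [452, 232, 39, 20, 589]), ((np.float64(164.2), np.float64(288.7)), [159, 284, 11, 10, 79]), ((np.float64(185.6), np.float64(312.6)), [179, 306, 14, 14, 140])]
top dark [((np.float64(440.3), np.float64(166.8)), [425, 152, 32, 30, 691]), ((np.float64(364.9), np.float64(214.1)), [353, 208, 24, 13, 238]), ((np.float64(210.9), np.float64(248.5)), [206, 244, 9, 9, 28]), ((np.float64(468.9), np.float64(251.2)), [459, 250, 21, 4, 64]), ((np.float64(472.3), np.float64(306.2)), [464, 300, 18, 13, 183])]
scene red []
scene brass [((np.float64(262.5), np.float64(192.5)), [253, 176, 20, 35, 464]), ((np.float64(285.3), np.float64(280.5)), [269, 268, 33, 30, 569]), ((np.float64(446.5), np.float64(353.0)), [439, 
[... 744 characters left out ...]
75.6), np.float64(85.9)), [149, 71, 53, 24, 798]), ((np.float64(258.8), np.float64(80.8)), [251, 76, 17, 9, 20]), ((np.float64(523.9), np.float64(95.8)), [521, 93, 7, 7, 19]), ((np.float64(598.0), np.float64(108.0)), [592, 95, 13, 28, 46]), ((np.float64(605.1), np.float64(149.9)), [584, 132, 46, 40, 387]), ((np.float64(310.0), np.float64(185.6)), [306, 180, 9, 11, 60]), ((np.float64(307.2), np.float64(196.3)), [301, 194, 13, 5, 18]), ((np.float64(290.8), np.float64(199.8)), [282, 198, 18, 5, 29]), ((np.float64(200.9), np.float64(240.9)), [186, 232, 29, 13, 55]), ((np.float64(321.5), np.float64(237.6)), [299, 232, 48, 12, 75]), ((np.float64(289.6), np.float64(257.6)), [283, 250, 12, 16, 49])]
```

View pics/tz.png

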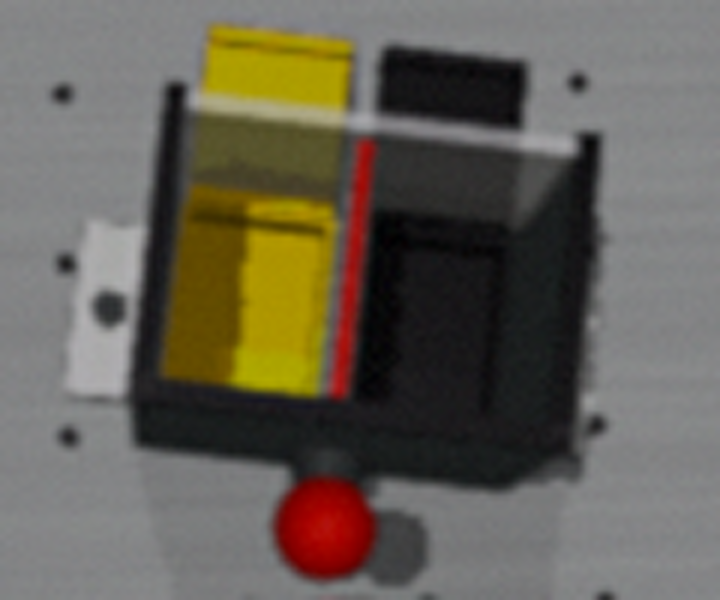

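View pics/sz.png

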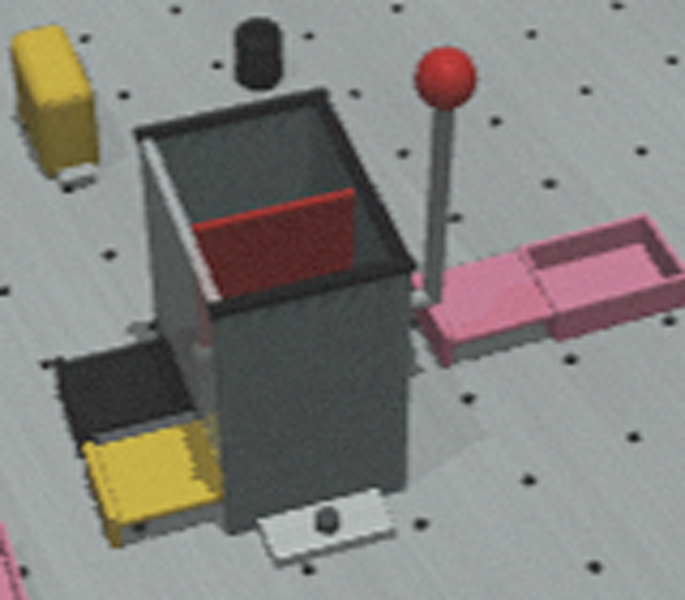

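View pics/bz.png

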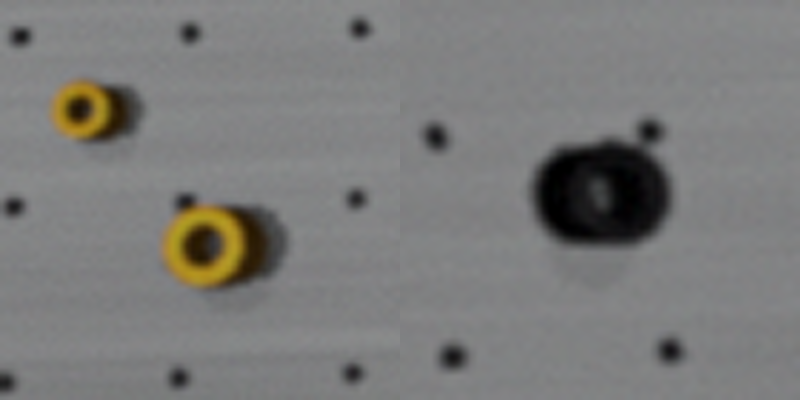

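Run:
```python
from h import *
def cloud(n):
    c=optics.get_calibration(n);D=np.load(n+'0.npz');d=D['d'];v,u=np.mgrid[0:480,0:640]
    P=np.stack([(u-c['cx'])/c['fx']*d,-(v-c['cy'])/c['fy']*d,-d],-1)
    return c,D['p'],d,P@c['extrinsics'][:3,:3].T+c['extrinsics'][:3,3],u,v
for n in ('top','scene'):
    c,p,d,W,u,v=cloud(n)
    for nm,b in (('brass',(185.5,313) if n=='top' else (446,354)),('black',(473,306) if n=='top' else (310,182)),('small',(164,289)if n=='top' else (439,389))):
        m=(abs(u-b[0])<14)&(abs(v-b[1])<14)&(d>0)
        zz=W[...,2][m];t=m&(W[...,2]>0.026)&(W[...,2]<.045)
        q=W[t];print(n,nm,t.sum(),q.mean(0).round(4) if len(q) else 0,q.min(0).round(3),q.max(0).round(3), zz.max())
    m=(W[...,2]>.145)&(W[...,2]<.159)&(d>0)&(abs(W[...,0]-.45)<.15)&(abs(W[...,1])<.12)
    q=W[m][:,:2];r=cv2.minAreaRect((q*1000).astype(np.float32));print(n,'rim',len(q),r,cv2.boxPoints(r).tolist())
    m=(p[...,0]>100)&(p[...,1]<50)&(p[...,2]<60)&(W[...,2]>.17)&(d>0)
    print('knob',m.sum(),W[m].mean(0),W[m].max(0),u[m].mean(),v[m].mean())
    if n=='top': ct,kt=c,(u[m].mean(),v[m].mean())
    else: print(two(ct,kt,c,(u[m].mean(),v[m].mean())))
c=ct
print('brass',onz(c,185.5,313,.034),'black',onz(c,475,306.8,.034))
for z in [(160,90),(140,400),(590,145),(575,460),(580,445)]: print(z,onz(c,290+z[0]/6,200+z[1]/6,.152))
```

```text
top brass 145 [0.4642 0.2842 0.0337] [0.45  0.271 0.026] [0.477 0.298 0.039] 0.03933007474616035
top black 139 [ 0.4625 -0.276   0.0329] [ 0.45  -0.29   0.026] [ 0.475 -0.263  0.038] 0.03763104810653617
top small 16 [0.5113 0.3298 0.0271] [0.503 0.323 0.026] [0.521 0.339 0.029] 0.028993460604440635
top rim 738 ((566.7635498046875, -28.863418579101562), (128.1561279296875, 85.44072723388672), 81.68907928466797) [[515.2296752929688, -86.09354400634766], [599.7731323242188, -98.44355773925781], [618.2974243164062, 28.36670684814453], [533.7539672851562, 40.71672058105469]]
knob 198 [ 0.49224282 -0.01178358  0.21294004] [ 5.04344092e-01 -1.48574301e-05  2.18900001e-01] 343.64141414141415 287.5656565656566
scene brass 180 [0.4669 0.2845 0.0321] [0.452 0.27  0.026] [0.48  0.298 0.037] 0.036698091171091796
scene black 85 [ 0.466  -0.2767  0.0314] [ 0.453 -0.291  0.026] [ 0.479 -0.262  0.038] 0.15439035563235026
scene small 8 [0.5146 0.3308 0.0266] [0.506 0.324 0.026] [0.524 0.336 0.027] 0.027398604413842897
scene rim 584 ((545.3871459960938, -30.144149780273438), (108.94751739501953, 141.7544708251953), 0.04432564228773117) [[490.85858154296875, 40.690921783447266], [490.96820068359375, -101.06350708007812], [599.9157104492188, -100.97921752929688], [599.8060913085938, 40.77520751953125]]
knob 33 [ 0.49789764 -0.00514154  0.20631176] [0.5078315  0.00157496 0.21224511] 353.6060606060606 188.96969696969697
(array([ 0.49330687, -0.01272778,  0.19907239]), np.float64(0.00021333682751852756))
brass [0.46352431 0.28347244 0.034     ] black [ 0.46146099 -0.27766182  0.034     ]
(160, 90) [0.62347132 0.02695301 0.152     ]
(140, 400) [0.53324642 0.03472865 0.152     ]
(590, 145) [ 0.6043223  -0.09711519  0.152     ]
(575, 460) [ 0.51325467 -0.08799715  0.152     ]
(580, 445) [ 0.5174707  -0.08963843  0.152     ]
```

Request:
drive_tool:
  increments:
    - {"x": 2.4, "y": 5.5, "z": 0.6, "yaw": -2.7, "jaw": -1}
    - {"x": 2.4, "y": 5.5, "z": 0.6, "yaw": -2.7, "jaw": -1}
    - {"x": 2.4, "y": 5.5, "z": 0.6, "yaw": -2.7, "jaw": -1}
    - {"x": 2.4, "y": 5.5, "z": 0.6, "yaw": -2.7, "jaw": -1}
    - {"x": 2.4, "y": 5.5, "z": 0.6, "yaw": -2.7, "jaw": -1}
    - {"x": 2.4, "y": 5.5, "z": 0.6, "yaw": -2.7, "jaw": -1}
    - {"x": 2.4, "y": 5.5, "z": 0, "yaw": -2.7, "jaw": -1}
    - {"x": 2.4, "y": 5.5, "z": 0, "yaw": -2.7, "jaw": -1}
    - {"x": 2.4, "y": 5.5, "z": 0, "yaw": -2.7, "jaw": -1}
    - {"x": 2.4, "y": 5.5, "z": 0, "yaw": -2.7, "jaw": -1}

```text
t: 1.35
ee_pos: [0.4534, -0.0495, 0.2786]
tool_rot: [0.001, -0.647, 0.763, 0.001]
contact_force: [1.5, -0.1, 0.3]
finger_gap: -0.0001
```

Request:
drive_tool:
  increments:
    - {"x": 2.5, "y": 5, "jaw": -1}
    - {"x": 2.4, "y": 4.8, "jaw": -1}
    - {"jaw": -1}
    - {"z": -3, "jaw": -1}
    - {"z": -3, "jaw": -1}
    - {"z": -3, "jaw": -1}
    - {"z": -1.6, "jaw": -1}
    - {"jaw": -1}
    - {"jaw": -1}
    - {"jaw": -1}

```text
schema error: expected keys jaw, x, y, z, yaw
```

Run:
```python
from h import *
s=status.read_state();print(s['t'],s['ee_pos'],s['contact_force'],s['joints'])
p,d=optics.grab_frame('scene');cv2.imwrite('pics/s1.png',cv2.resize(p[120:300,220:460,::-1],(800,600)))
```

```text
1.35 [ 0.45344353 -0.04946172  0.27856261] [ 1.48699295 -0.10248821  0.26894943] [ 0.02348224  0.30919525  0.03370756  1.99062354 -0.01774451  0.84191625
 -1.66716222]
```

View pics/s1.png

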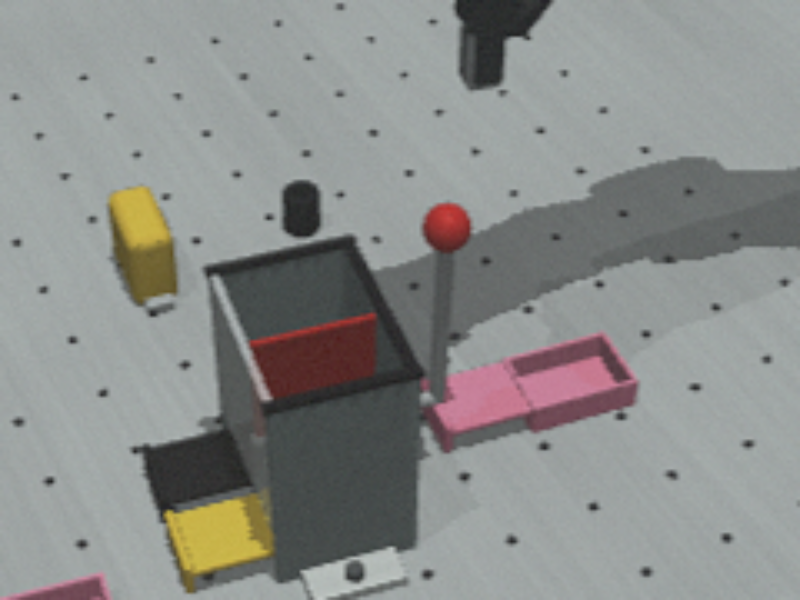

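The image shows the closed fingers above and behind the knob, with the lever still upright. The move was refused because every row needs all five keys, so I'm resending it.

Request:
drive_tool:
  increments:
    - {"x": 2.5, "y": 5, "z": 0, "yaw": 0, "jaw": -1}
    - {"x": 2.4, "y": 4.8, "z": 0, "yaw": 0, "jaw": -1}
    - {"x": 0, "y": 0, "z": 0, "yaw": 0, "jaw": -1}
    - {"x": 0, "y": 0, "z": -3, "yaw": 0, "jaw": -1}
    - {"x": 0, "y": 0, "z": -3, "yaw": 0, "jaw": -1}
    - {"x": 0, "y": 0, "z": -3, "yaw": 0, "jaw": -1}
    - {"x": 0, "y": 0, "z": -1.6, "yaw": 0, "jaw": -1}
    - {"x": 0, "y": 0, "z": 0, "yaw": 0, "jaw": -1}
    - {"x": 0, "y": 0, "z": 0, "yaw": 0, "jaw": -1}
    - {"x": 0, "y": 0, "z": 0, "yaw": 0, "jaw": -1}

```text
t: 2.65
ee_pos: [0.5025, 0.0515, 0.1697]
tool_rot: [0.002, -0.651, 0.759, 0.002]
contact_force: [0.3, 0.3, -0.1]
finger_gap: -0.0
```

Run:
```python
from h import *
s=status.read_state();print(s['t'],s['ee_pos'],s['contact_force'],s['joints'])
p,d=optics.grab_frame('scene');cv2.imwrite('pics/s2.png',cv2.resize(p[120:300,220:460,::-1],(800,600)))
```

```text
2.65 [0.50248383 0.05148842 0.1696824 ] [ 0.30537348  0.27244683 -0.14814034] [-0.15174453  0.53209836 -0.00342068  1.99577476 -0.00629458  0.6115871
 -1.87259004]
```

View pics/s2.png

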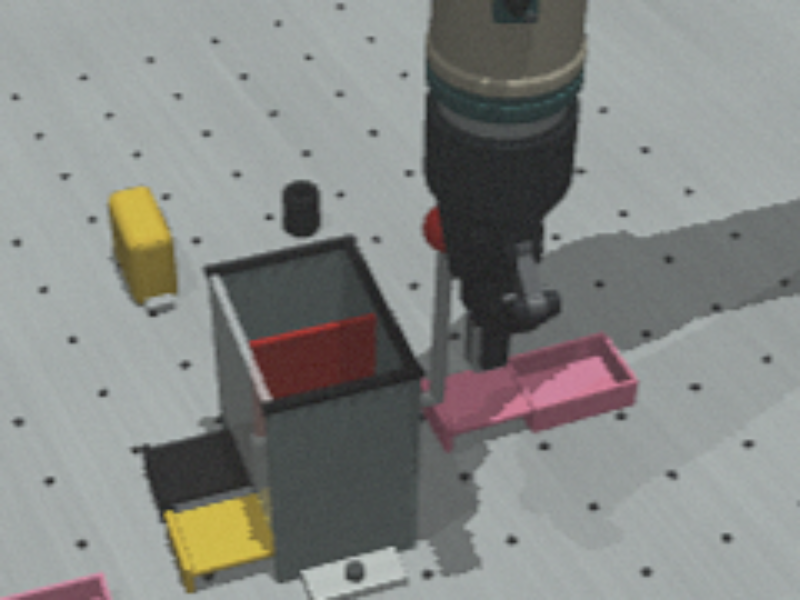

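The closed fingers stand on the +y side of the knob. Next I push toward −y.

Request:
drive_tool:
  increments:
    - {"x": -0.2, "y": -1.3, "z": 0.5, "yaw": 0, "jaw": -1}
    - {"x": -0.2, "y": -1.3, "z": 0.5, "yaw": 0, "jaw": -1}
    - {"x": -0.2, "y": -1.2, "z": 0, "yaw": 0, "jaw": -1}
    - {"x": -0.2, "y": -1.2, "z": 0, "yaw": 0, "jaw": -1}
    - {"x": -0.2, "y": -1.2, "z": 0, "yaw": 0, "jaw": -1}
    - {"x": -0.2, "y": -1.2, "z": 0, "yaw": 0, "jaw": -1}
    - {"x": -0.2, "y": -1.2, "z": -0.3, "yaw": 0, "jaw": -1}
    - {"x": -0.2, "y": -1.2, "z": -0.4, "yaw": 0, "jaw": -1}
    - {"x": -0.2, "y": -1, "z": -0.4, "yaw": 0, "jaw": -1}
    - {"x": 0, "y": 0, "z": 0, "yaw": 0, "jaw": -1}

```text
t: 3.95
ee_pos: [0.4836, -0.0652, 0.1696]
tool_rot: [0.003, -0.651, 0.759, 0.001]
contact_force: [0.4, -0.5, -0.9]
finger_gap: 0.0001
```

Run:
```python
from h import *
s=status.read_state();print(s['t'],s['ee_pos'],s['contact_force'])
p,d=optics.grab_frame('scene');cv2.imwrite('pics/s3.png',cv2.resize(p[120:300,220:460,::-1],(800,600)))
```

```text
3.95 [ 0.4835657  -0.06515143  0.16962626] [ 0.41506131 -0.46612285 -0.93822711]
```

View pics/s3.png

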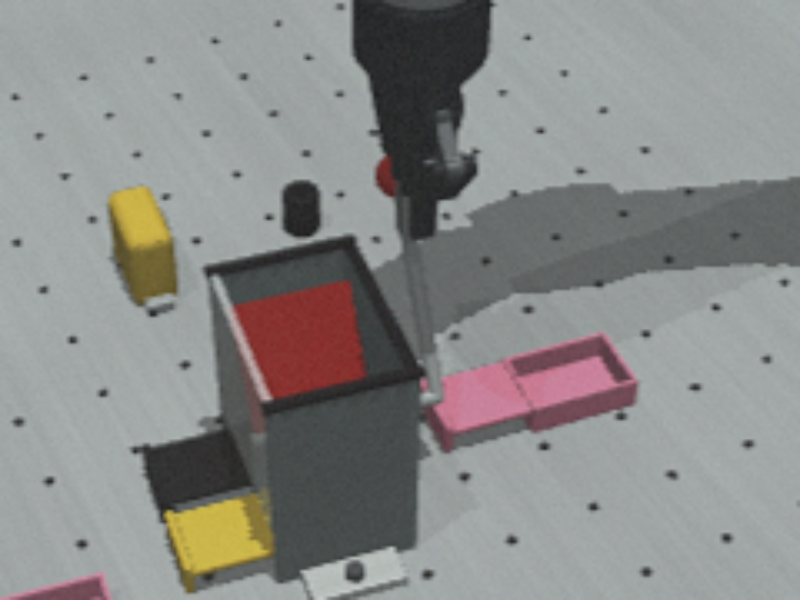

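The flap now leans to −y, but not yet to its stop. I'll keep pushing in small steps.

Request:
drive_tool:
  increments:
    - {"x": -0.1, "y": -0.5, "z": 0, "yaw": 0, "jaw": -1}
    - {"x": -0.1, "y": -0.5, "z": 0, "yaw": 0, "jaw": -1}
    - {"x": -0.1, "y": -0.3, "z": 0, "yaw": 0, "jaw": -1}
    - {"x": 0, "y": -0.2, "z": 0, "yaw": 0, "jaw": -1}
    - {"x": 0, "y": -0.2, "z": 0, "yaw": 0, "jaw": -1}
    - {"x": 0, "y": 0, "z": 0, "yaw": 0, "jaw": -1}
    - {"x": 0, "y": 0, "z": 0, "yaw": 0, "jaw": -1}
    - {"x": 0, "y": 0, "z": 0, "yaw": 0, "jaw": -1}
    - {"x": 0, "y": 0, "z": 0, "yaw": 0, "jaw": -1}
    - {"x": 0, "y": 0, "z": 0, "yaw": 0, "jaw": -1}

```text
t: 5.25
ee_pos: [0.4807, -0.0808, 0.1698]
tool_rot: [0.004, -0.652, 0.758, 0.001]
contact_force: [-0.3, 0.3, -1.0]
finger_gap: 0.0
```

Run:
```python
from h import *
p,d=optics.grab_frame('top');cv2.imwrite('pics/t4.png',cv2.resize(p[190:340,280:440,::-1],(640,600)))
p,d=optics.grab_frame('scene');cv2.imwrite('pics/s4.png',cv2.resize(p[120:300,220:460,::-1],(800,600)))
```

```text
(no output)
```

View pics/s4.png

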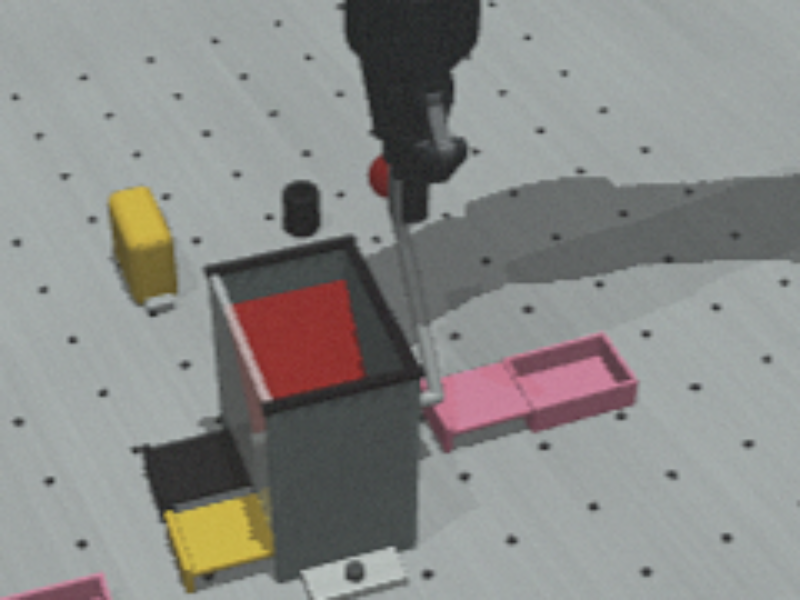

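View pics/t4.png

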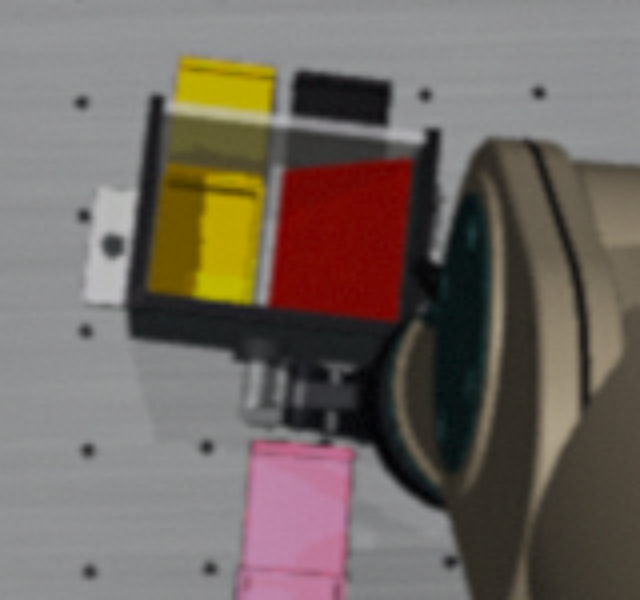

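The flap is nearly at the −y wall. One more small push should find the stop.

Request:
drive_tool:
  increments:
    - {"x": -0.1, "y": -0.4, "z": 0, "yaw": 0, "jaw": -1}
    - {"x": 0, "y": -0.3, "z": 0, "yaw": 0, "jaw": -1}
    - {"x": 0, "y": -0.2, "z": 0, "yaw": 0, "jaw": -1}
    - {"x": 0, "y": -0.2, "z": 0, "yaw": 0, "jaw": -1}
    - {"x": 0, "y": -0.2, "z": 0, "yaw": 0, "jaw": -1}
    - {"x": 0, "y": 0, "z": 0, "yaw": 0, "jaw": -1}
    - {"x": 0, "y": 0.5, "z": 0, "yaw": 0, "jaw": -1}
    - {"x": 0.3, "y": 2, "z": 2, "yaw": 0, "jaw": -1}
    - {"x": 0.3, "y": 3, "z": 4, "yaw": 0, "jaw": -1}
    - {"x": 0.3, "y": 4, "z": 4, "yaw": 0, "jaw": 1}

```text
t: 6.6
ee_pos: [0.4874, 0.0112, 0.2698]
tool_rot: [0.005, -0.652, 0.758, 0.008]
contact_force: [0.6, 0.5, 0.5]
finger_gap: 0.0176
```

Run:
```python
from h import *
s=status.read_state();print(s['t'],s['ee_pos'],s['contact_force'])
p,d=optics.grab_frame('scene');cv2.imwrite('pics/s5.png',cv2.resize(p[120:300,220:460,::-1],(800,600)))
c=optics.get_calibration('scene')
m=(p[...,0]>90)&(p[...,1]<50)&(p[...,2]<60)
b=blobs(m);print(b)
```

```text
6.6 [0.48735373 0.01124914 0.26982296] [0.57280503 0.48764886 0.45654987]
[((np.float64(336.5), np.float64(171.8)), [331, 167, 12, 11, 82]), ((np.float64(321.6), np.float64(218.8)), [314, 204, 15, 31, 243])]
```

View pics/s5.png

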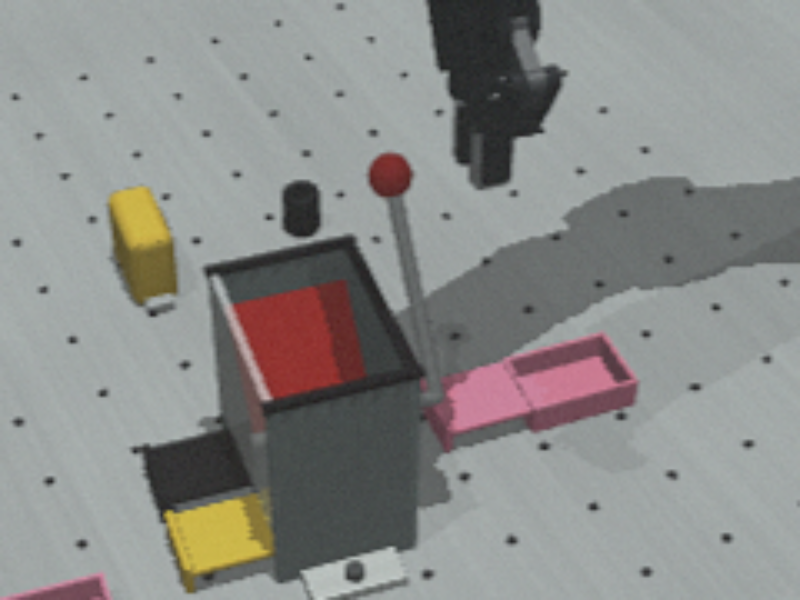

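Run:
```python
from h import *
c=optics.get_calibration('scene')
C=np.array([.4933,-.0127]);
y=np.array([.144,.989])
for z in (.169,.173,.177,.181,.185):
    P=onz(c,336.7,172.2,z);o=(P[:2]-np.array([.567,-.029]));print(z,P,'hx,hy',o@np.array([.989,-.144]),o@y, 'expect',-np.sqrt(.14**2-(z-.062)**2))
```

```text
0.169 [ 0.47903318 -0.1078703   0.169     ] hx,hy -0.07564186109842508 -0.09066994584385361 expect -0.09028288874421332
0.173 [ 0.48150275 -0.10324099  0.173     ] hx,hy -0.07386608131503618 -0.08573594825623747 expect -0.08531705573916629
0.177 [ 0.48397231 -0.09861169  0.177     ] hx,hy -0.07209030153164735 -0.08080195066862132 expect -0.07984359711335659
0.181 [ 0.48644187 -0.09398239  0.181     ] hx,hy -0.0703145217482585 -0.07586795308100518 expect -0.0737495762699692
0.185 [ 0.48891144 -0.08935309  0.185     ] hx,hy -0.06853874196486962 -0.07093395549338902 expect -0.06686553671361654
```

The lever is at its −y stop: the knob measures 90.7 mm to the side, against 90.3 mm expected. On to the brass bush.

Request:
drive_tool:
  increments:
    - {"x": -0.4, "y": 5, "z": 0, "yaw": 0, "jaw": 1}
    - {"x": -0.4, "y": 5, "z": 0, "yaw": 0, "jaw": 1}
    - {"x": -0.4, "y": 5, "z": -2, "yaw": 0, "jaw": 1}
    - {"x": -0.4, "y": 5, "z": -3, "yaw": 0, "jaw": 1}
    - {"x": -0.4, "y": 4, "z": -4, "yaw": 0, "jaw": 1}
    - {"x": -0.2, "y": 3.3, "z": -4, "yaw": 0, "jaw": 1}
    - {"x": 0, "y": 0, "z": -2, "yaw": 0, "jaw": 1}
    - {"x": 0, "y": 0, "z": -2, "yaw": 0, "jaw": 1}
    - {"x": 0, "y": 0, "z": 0, "yaw": 0, "jaw": 1}
    - {"x": 0, "y": 0, "z": 0, "yaw": 0, "jaw": 1}

```text
t: 7.9
ee_pos: [0.471, 0.2998, 0.1024]
tool_rot: [0.016, -0.655, 0.755, 0.002]
contact_force: [-0.4, -0.1, 0.2]
finger_gap: 0.0853
```

Run:
```python
from h import *
s=status.read_state();print(s['t'],s['ee_pos'],s['contact_force'],s['joints'][6])
p,d=optics.grab_frame('wrist');cv2.imwrite('pics/w6.png',p[...,::-1])
p,d=optics.grab_frame('scene');cv2.imwrite('pics/s6.png',cv2.resize(p[270:420,350:550,::-1],(800,600)))
```

```text
7.9 [0.47104453 0.2997535  0.10242086] [-0.44915505 -0.08990206  0.16186562] -2.372361612671791
```

View pics/w6.png

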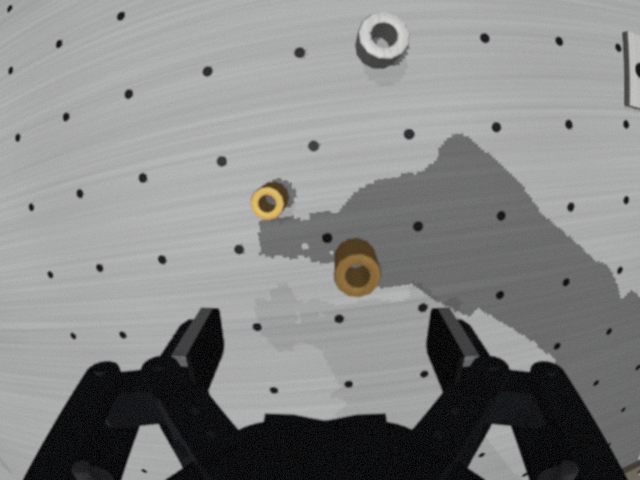

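View pics/s6.png

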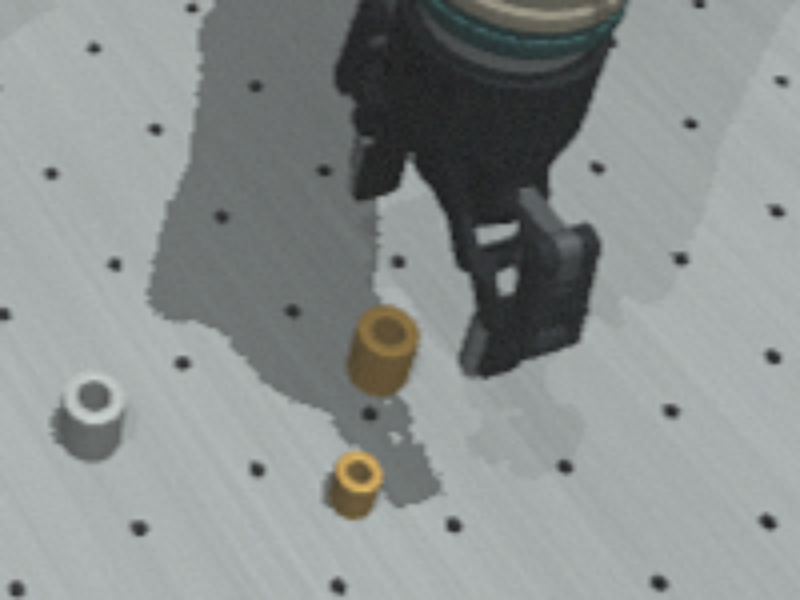

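```bash
cat >> h.py <<'E'
def fish(c,u,v,z):
    a=(u-c['cx'])/c['fx'];b=(v-c['cy'])/c['fy'];th=np.hypot(a,b)
    d=np.array([np.sin(th)*a/th,-np.sin(th)*b/th,-np.cos(th)]);E=c['extrinsics'];d=E[:3,:3]@d;o=E[:3,3];return o+d*(z-o[2])/d[2]
E
python3 - <<'E'
from h import *
c=optics.get_calibration('wrist');print(fish(c,357.5,275,.034),c['extrinsics'][:3,3])
E
```

```text
[0.46536926 0.28400086 0.034     ] [0.54666378 0.28585839 0.23270003]
```

Wrist ray puts the brass bush at (0.4654, 0.2840), which agrees with the other views. The move overshot by 1.6 cm, so I'll correct that, descend and grip.

Request:
drive_tool:
  increments:
    - {"x": -0.6, "y": -1.6, "z": 0, "yaw": 0, "jaw": 1}
    - {"x": 0, "y": 0, "z": 0, "yaw": 0, "jaw": 1}
    - {"x": 0, "y": 0, "z": -2.5, "yaw": 0, "jaw": 1}
    - {"x": 0, "y": 0, "z": -2.5, "yaw": 0, "jaw": 1}
    - {"x": 0, "y": 0, "z": -1.5, "yaw": 0, "jaw": 1}
    - {"x": 0, "y": 0, "z": -1, "yaw": 0, "jaw": 1}
    - {"x": 0, "y": 0, "z": 0, "yaw": 0, "jaw": 1}
    - {"x": 0, "y": 0, "z": 0, "yaw": 0, "jaw": 1}
    - {"x": 0, "y": 0, "z": 0, "yaw": 0, "jaw": 1}
    - {"x": 0, "y": 0, "z": 0, "yaw": 0, "jaw": 1}
  newtons: 40

```text
t: 9.25
ee_pos: [0.4685, 0.283, 0.031]
tool_rot: [0.022, -0.654, 0.756, 0.001]
contact_force: [0.5, -0.8, -0.2]
finger_gap: 0.0852
```

Request:
drive_tool:
  increments:
    - {"x": -0.3, "y": 0, "z": -0.6, "yaw": 0, "jaw": 1}
    - {"x": 0, "y": 0, "z": -0.2, "yaw": 0, "jaw": 1}
    - {"x": 0, "y": 0, "z": 0, "yaw": 0, "jaw": -1}
    - {"x": 0, "y": 0, "z": 0, "yaw": 0, "jaw": -1}
    - {"x": 0, "y": 0, "z": 0, "yaw": 0, "jaw": -1}
    - {"x": 0, "y": 0, "z": 0, "yaw": 0, "jaw": -1}
    - {"x": 0, "y": 0, "z": 0, "yaw": 0, "jaw": -1}
    - {"x": 0, "y": 0, "z": 0, "yaw": 0, "jaw": -1}
    - {"x": 0, "y": 0, "z": 0, "yaw": 0, "jaw": -1}
    - {"x": 0, "y": 0, "z": 0, "yaw": 0, "jaw": -1}
  newtons: 40

```text
t: 10.5
ee_pos: [0.4653, 0.283, 0.023]
tool_rot: [0.022, -0.654, 0.756, 0.001]
contact_force: [-0.1, -0.3, 1.8]
finger_gap: 0.0271
```

Request:
drive_tool:
  increments:
    - {"x": 0, "y": 0, "z": 3, "yaw": 0, "jaw": -1}
    - {"x": 0, "y": 0, "z": 5, "yaw": 0, "jaw": -1}
    - {"x": 0, "y": 0, "z": 6, "yaw": 0, "jaw": -1}
    - {"x": 1, "y": -2, "z": 5, "yaw": 0, "jaw": -1}
    - {"x": 2, "y": -5, "z": 2, "yaw": 0, "jaw": -1}
    - {"x": 2, "y": -5, "z": 0, "yaw": 0, "jaw": -1}
    - {"x": 2, "y": -5, "z": 0, "yaw": 0, "jaw": -1}
    - {"x": 2, "y": -5, "z": 0, "yaw": 0, "jaw": -1}
    - {"x": 1, "y": -4, "z": 0, "yaw": 0, "jaw": -1}
    - {"x": 0, "y": 0, "z": 0, "yaw": 0, "jaw": -1}

```text
t: 11.75
ee_pos: [0.5652, 0.0141, 0.2384]
tool_rot: [0.022, -0.655, 0.755, -0.0]
contact_force: [-0.3, 0.6, -1.0]
finger_gap: 0.0271
```

Request:
drive_tool:
  increments:
    - {"x": 0.3, "y": -1.6, "z": 0, "yaw": 0, "jaw": -1}
    - {"x": 0.2, "y": -1.2, "z": 0, "yaw": 0, "jaw": -1}
    - {"x": 0, "y": 0, "z": 0, "yaw": 0, "jaw": -1}
    - {"x": 0, "y": 0, "z": -2, "yaw": 0, "jaw": -1}
    - {"x": 0, "y": 0, "z": -2, "yaw": 0, "jaw": -1}
    - {"x": 0, "y": 0, "z": -0.6, "yaw": 0, "jaw": -1}
    - {"x": 0, "y": 0, "z": 0, "yaw": 0, "jaw": -1}
    - {"x": 0, "y": 0, "z": 0, "yaw": 0, "jaw": -1}
    - {"x": 0, "y": 0, "z": 0, "yaw": 0, "jaw": -1}
    - {"x": 0, "y": 0, "z": 0, "yaw": 0, "jaw": -1}

```text
t: 13.0
ee_pos: [0.5712, -0.0097, 0.1935]
tool_rot: [0.024, -0.658, 0.752, 0.0]
contact_force: [-0.8, -0.0, -0.9]
finger_gap: 0.0267
```

Run:
```python
from h import *
s=status.read_state();print(s['t'],s['ee_pos'],s['contact_force'],s['joints'][6])
p,d=optics.grab_frame('wrist');cv2.imwrite('pics/w7.png',p[...,::-1])
p,d=optics.grab_frame('scene');cv2.imwrite('pics/s7.png',cv2.resize(p[120:300,220:460,::-1],(800,600)))
```

```text
13.0 [ 0.57121752 -0.00967517  0.19350868] [-0.81302862 -0.04031897 -0.93573855] -1.7455318497328383
```

View pics/w7.png

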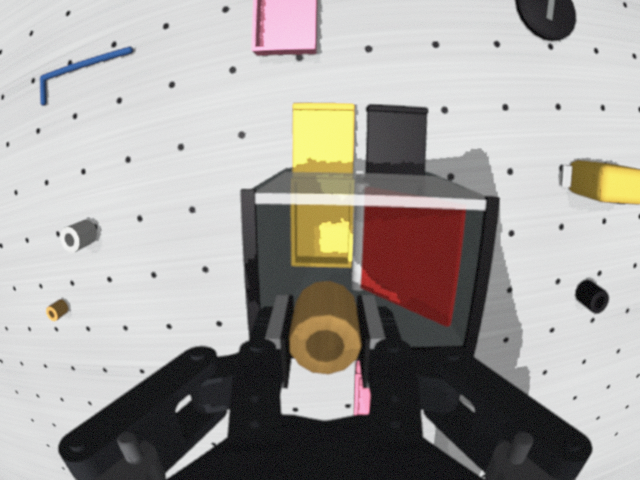

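View pics/s7.png

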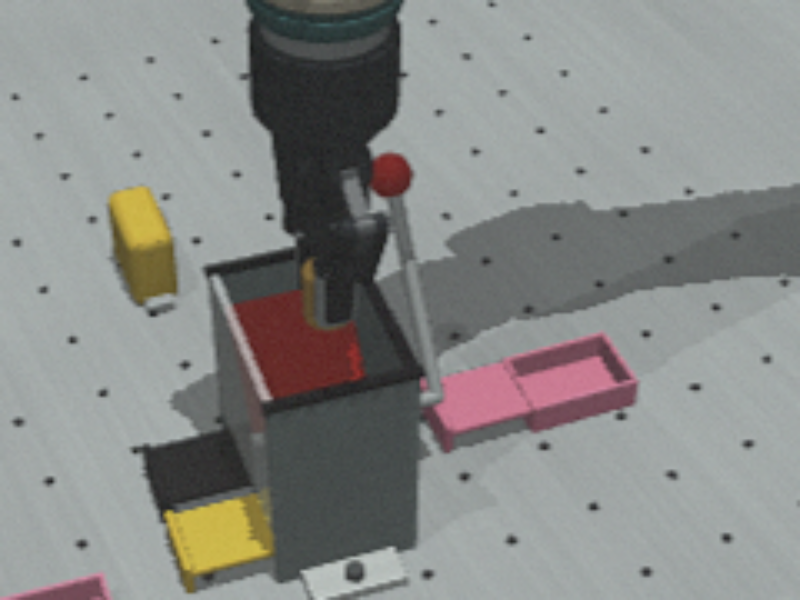

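The bush hangs over the mouth on the yellow side, with the flap fully over to −y. I'll lower slightly and release.

Request:
drive_tool:
  increments:
    - {"x": 0, "y": -0.4, "z": -0.6, "yaw": 0, "jaw": -1}
    - {"x": 0, "y": 0, "z": -0.5, "yaw": 0, "jaw": -1}
    - {"x": 0, "y": 0, "z": 0, "yaw": 0, "jaw": -1}
    - {"x": 0, "y": 0, "z": 0, "yaw": 0, "jaw": 0.3}
    - {"x": 0, "y": 0, "z": 0, "yaw": 0, "jaw": 0.3}
    - {"x": 0, "y": 0, "z": 0, "yaw": 0, "jaw": 0.3}
    - {"x": 0, "y": 0, "z": 0, "yaw": 0, "jaw": 0.3}
    - {"x": 0, "y": 0, "z": 1, "yaw": 0, "jaw": 0.3}
    - {"x": 0, "y": 0, "z": 4, "yaw": 0, "jaw": 0}
    - {"x": 0, "y": 0, "z": 5, "yaw": 0, "jaw": -1}

```text
t: 14.35
ee_pos: [0.5689, -0.0141, 0.282]
tool_rot: [0.021, -0.658, 0.753, 0.002]
contact_force: [1.0, 0.0, 0.2]
finger_gap: 0.0258
```

Run:
```python
from h import *
s=status.read_state();print(s['t'],s['ee_pos'],s['contact_force'],s['joints'][6])
p,d=optics.grab_frame('wrist');cv2.imwrite('pics/w8.png',p[...,::-1])
```

```text
14.35 [ 0.56893363 -0.01409782  0.2820052 ] [0.96076534 0.04805533 0.20841321] -1.7326363358360666
```

View pics/w8.png

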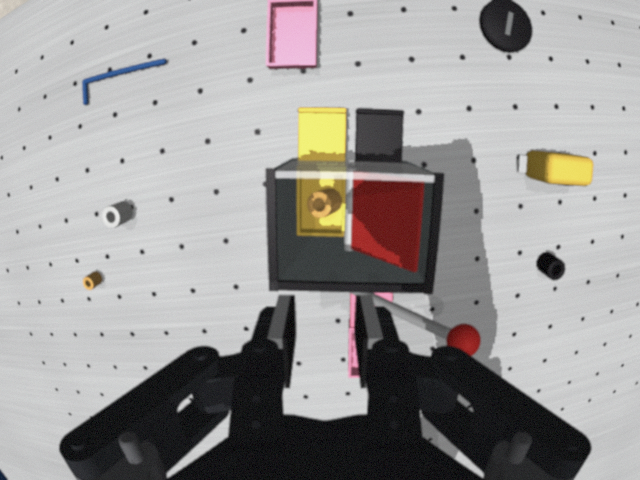

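The brass bush stands in the yellow tray (at (322,205) in the wrist view). Next I go to the −y side of the knob.

Request:
drive_tool:
  increments:
    - {"x": -2, "y": -3, "z": 0, "yaw": 0, "jaw": -1}
    - {"x": -2.5, "y": -4, "z": 0, "yaw": 0, "jaw": -1}
    - {"x": -2.5, "y": -4, "z": 0, "yaw": 0, "jaw": -1}
    - {"x": -2, "y": -3, "z": 0, "yaw": 0, "jaw": -1}
    - {"x": -0.5, "y": -1, "z": 0, "yaw": 0, "jaw": -1}
    - {"x": 0, "y": 0, "z": -1, "yaw": 0, "jaw": -1}
    - {"x": 0, "y": 0, "z": -3, "yaw": 0, "jaw": -1}
    - {"x": 0, "y": 0, "z": -3, "yaw": 0, "jaw": -1}
    - {"x": 0, "y": 0, "z": -2, "yaw": 0, "jaw": -1}
    - {"x": 0, "y": 0, "z": 0, "yaw": 0, "jaw": -1}

```text
t: 15.65
ee_pos: [0.4823, -0.1593, 0.2024]
tool_rot: [0.034, -0.663, 0.748, -0.006]
contact_force: [0.2, 0.5, 1.0]
finger_gap: -0.0
```

Request:
drive_tool:
  increments:
    - {"x": -0.5, "y": 0, "z": -1.5, "yaw": 0, "jaw": -1}
    - {"x": -0.2, "y": 0, "z": -1.2, "yaw": 0, "jaw": -1}
    - {"x": 0, "y": 0, "z": 0, "yaw": 0, "jaw": -1}
    - {"x": 0.2, "y": 1, "z": 0, "yaw": 0, "jaw": -1}
    - {"x": 0.2, "y": 1.2, "z": 0, "yaw": 0, "jaw": -1}
    - {"x": 0.2, "y": 1.2, "z": 0, "yaw": 0, "jaw": -1}
    - {"x": 0.2, "y": 1.2, "z": 0.3, "yaw": 0, "jaw": -1}
    - {"x": 0.2, "y": 1.2, "z": 0.3, "yaw": 0, "jaw": -1}
    - {"x": 0.2, "y": 1.2, "z": 0.3, "yaw": 0, "jaw": -1}
    - {"x": 0, "y": 0, "z": 0, "yaw": 0, "jaw": -1}

```text
t: 16.9
ee_pos: [0.4999, -0.0883, 0.192]
tool_rot: [0.04, -0.663, 0.747, -0.019]
contact_force: [1.5, 0.1, 0.2]
finger_gap: 0.0002
```

Run:
```python
from h import *
s=status.read_state();print(s['t'],s['ee_pos'],s['contact_force'],s['joints'][6])
p,d=optics.grab_frame('scene');cv2.imwrite('pics/s9.png',cv2.resize(p[120:300,220:460,::-1],(800,600)))
```

```text
16.9 [ 0.49992634 -0.08825539  0.19201684] [1.53470297 0.06183349 0.17700097] -1.5357844228634474
```

View pics/s9.png

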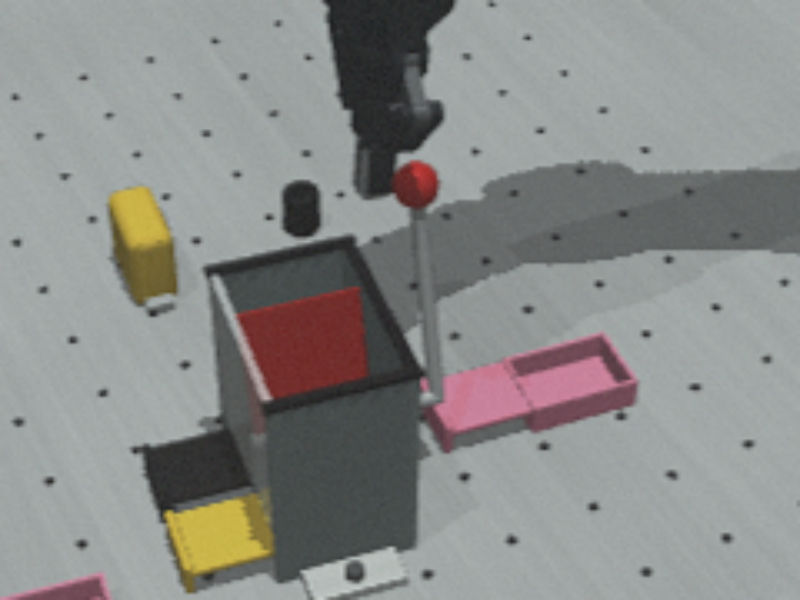

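The knob is moving, but the tool has drifted about 1.5 cm toward +x. I'll back off, re-align and continue.

Request:
drive_tool:
  increments:
    - {"x": -0.5, "y": -0.8, "z": -0.3, "yaw": 0, "jaw": -1}
    - {"x": -0.7, "y": 0, "z": -0.4, "yaw": 0, "jaw": -1}
    - {"x": 0, "y": 0, "z": 0, "yaw": 0, "jaw": -1}
    - {"x": 0, "y": 0, "z": 0, "yaw": 0, "jaw": -1}
    - {"x": 0, "y": 0.8, "z": 0, "yaw": 0, "jaw": -1}
    - {"x": 0.1, "y": 1.0, "z": 0, "yaw": 0, "jaw": -1}
    - {"x": 0, "y": 1.0, "z": 0, "yaw": 0, "jaw": -1}
    - {"x": 0.1, "y": 1.0, "z": 0, "yaw": 0, "jaw": -1}
    - {"x": 0, "y": 1.0, "z": 0, "yaw": 0, "jaw": -1}
    - {"x": 0, "y": 0, "z": 0, "yaw": 0, "jaw": -1}

```text
t: 18.2
ee_pos: [0.4886, -0.0466, 0.1861]
tool_rot: [0.04, -0.663, 0.748, -0.019]
contact_force: [-0.1, -0.5, 1.2]
finger_gap: -0.0001
```

Run:
```python
from h import *
s=status.read_state();print(s['t'],s['ee_pos'],s['contact_force'],s['joints'][6])
p,d=optics.grab_frame('scene');cv2.imwrite('pics/s10.png',cv2.resize(p[120:300,220:460,::-1],(800,600)))
```

```text
18.2 [ 0.48864223 -0.04658707  0.1860696 ] [-0.07265534 -0.49047771  1.15151626] -1.6208351700834733
```

View pics/s10.png

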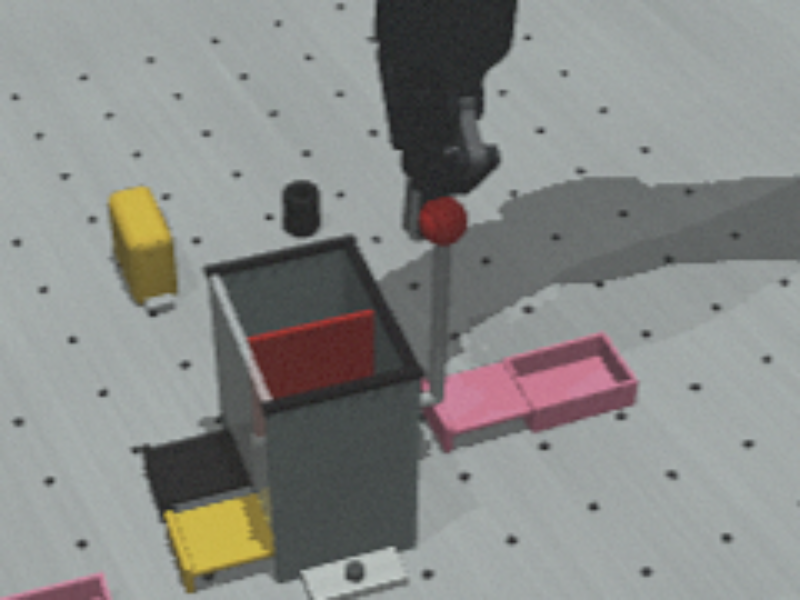

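The lever is about upright and contact is good. Continuing toward +y.

Request:
drive_tool:
  increments:
    - {"x": 0.1, "y": 1.0, "z": 0, "yaw": 0, "jaw": -1}
    - {"x": 0.1, "y": 1.1, "z": 0, "yaw": 0, "jaw": -1}
    - {"x": 0.1, "y": 1.1, "z": -0.2, "yaw": 0, "jaw": -1}
    - {"x": 0.1, "y": 1.1, "z": -0.2, "yaw": 0, "jaw": -1}
    - {"x": 0.1, "y": 1.0, "z": -0.3, "yaw": 0, "jaw": -1}
    - {"x": 0.1, "y": 1.0, "z": -0.3, "yaw": 0, "jaw": -1}
    - {"x": 0.1, "y": 0.8, "z": -0.3, "yaw": 0, "jaw": -1}
    - {"x": 0.1, "y": 0.6, "z": -0.2, "yaw": 0, "jaw": -1}
    - {"x": 0, "y": 0, "z": 0, "yaw": 0, "jaw": -1}
    - {"x": 0, "y": 0, "z": 0, "yaw": 0, "jaw": -1}

```text
t: 19.5
ee_pos: [0.496, 0.0357, 0.1687]
tool_rot: [0.039, -0.662, 0.748, -0.018]
contact_force: [-0.1, -0.2, 0.3]
finger_gap: -0.0
```

Run:
```python
from h import *
s=status.read_state();print(s['t'],s['ee_pos'],s['contact_force'],s['joints'][6])
p,d=optics.grab_frame('scene');cv2.imwrite('pics/s11.png',cv2.resize(p[120:300,220:460,::-1],(800,600)))
```

```text
19.5 [0.49596328 0.03567427 0.16870442] [-0.12946493 -0.23952528  0.29539549] -1.7940146240058004
```

View pics/s11.png

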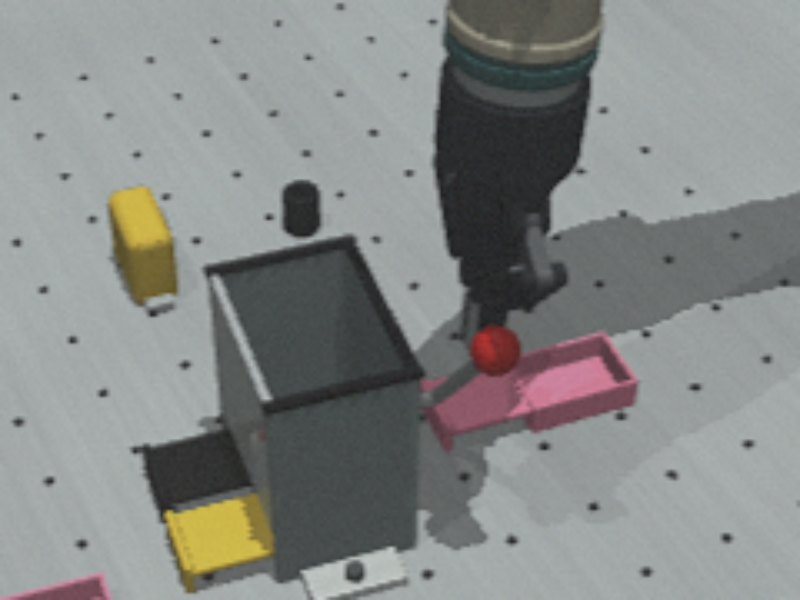

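Request:
drive_tool:
  increments:
    - {"x": 0.1, "y": 0.5, "z": 0, "yaw": 0, "jaw": -1}
    - {"x": 0.1, "y": 0.4, "z": 0, "yaw": 0, "jaw": -1}
    - {"x": 0, "y": 0.3, "z": 0, "yaw": 0, "jaw": -1}
    - {"x": 0, "y": 0.2, "z": 0, "yaw": 0, "jaw": -1}
    - {"x": 0, "y": 0.2, "z": 0, "yaw": 0, "jaw": -1}
    - {"x": 0, "y": 0, "z": 0, "yaw": 0, "jaw": -1}
    - {"x": 0, "y": -0.6, "z": 0, "yaw": 0, "jaw": -1}
    - {"x": 0, "y": -2, "z": 2, "yaw": 0, "jaw": -1}
    - {"x": -0.3, "y": -4, "z": 4, "yaw": 0, "jaw": -1}
    - {"x": -0.3, "y": -5, "z": 2, "yaw": 0, "jaw": -1}

```text
t: 20.8
ee_pos: [0.4918, -0.0692, 0.2498]
tool_rot: [0.036, -0.664, 0.747, -0.019]
contact_force: [0.8, -0.8, -1.1]
finger_gap: -0.0003
```

Run:
```python
from h import *
s=status.read_state();print(s['t'],s['ee_pos'],s['contact_force'],s['joints'][6])
p,d=optics.grab_frame('scene');cv2.imwrite('pics/s12.png',cv2.resize(p[120:300,220:460,::-1],(800,600)))
m=(p[...,0]>90)&(p[...,1]<50)&(p[...,2]<60);b=blobs(m);print(b)
c=optics.get_calibration('scene')
bb=max(b,key=lambda t:t[1][4])[0]
for z in (.169,.175,.181):
    P=onz(c,*bb,z);o=(P[:2]-np.array([.568,-.029]));print(z,P,o@np.array([.989,-.144]),o@np.array([.144,.989]),'expect',np.sqrt(.14**2-(z-.062)**2))
```

```text
20.8 [ 0.4917701  -0.06920533  0.24977081] [ 0.75190974 -0.78837403 -1.10966981] -1.5708352767805982
[((np.float64(368.8), np.float64(231.8)), [363, 225, 14, 11, 63])]
0.169 [0.50948461 0.07436008 0.169     ] -0.07275557682930321 0.09379690576914722 expect 0.09028288874421332
0.175 [0.5129011  0.07958146 0.175     ] -0.07012853926958998 0.0994528208751839 expect 0.08264986388373549
0.181 [0.5163176  0.08480283 0.181     ] -0.06750150170987684 0.10510873598122057 expect 0.0737495762699692
```

View pics/s12.png

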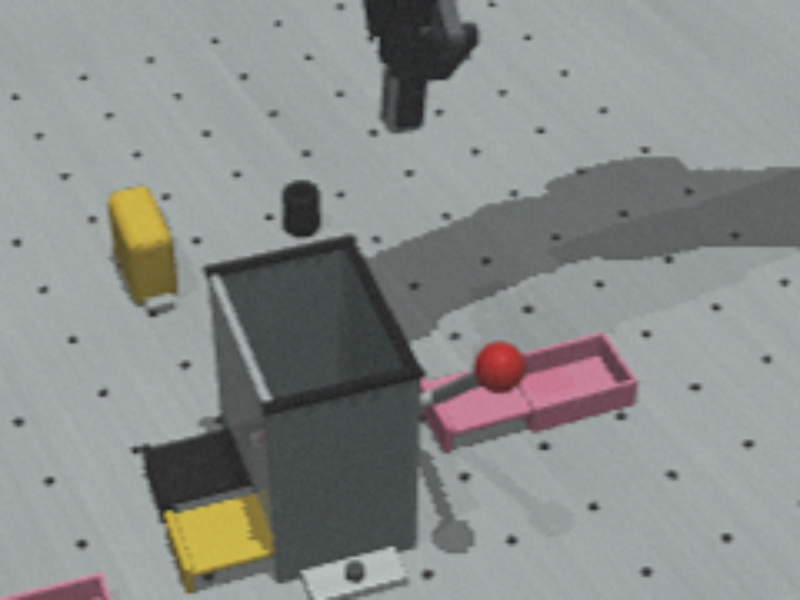

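The lever is at the +y stop, with the knob about 90 mm to the side. Now the black bush.

Request:
drive_tool:
  increments:
    - {"x": -0.4, "y": -4.5, "z": 0, "yaw": 0, "jaw": 1}
    - {"x": -0.5, "y": -5, "z": -2, "yaw": 0, "jaw": 1}
    - {"x": -0.5, "y": -4.5, "z": -3, "yaw": 0, "jaw": 1}
    - {"x": -0.5, "y": -3, "z": -4, "yaw": 0, "jaw": 1}
    - {"x": -0.3, "y": -1, "z": -3, "yaw": 0, "jaw": 1}
    - {"x": 0, "y": 0, "z": -1, "yaw": 0, "jaw": 1}
    - {"x": 0, "y": 0, "z": 0, "yaw": 0, "jaw": 1}
    - {"x": 0, "y": 0, "z": 0, "yaw": 0, "jaw": 1}
    - {"x": 0, "y": 0, "z": 0, "yaw": 0, "jaw": 1}
    - {"x": 0, "y": 0, "z": 0, "yaw": 0, "jaw": 1}

```text
t: 22.1
ee_pos: [0.4752, -0.263, 0.1238]
tool_rot: [0.041, -0.66, 0.749, -0.029]
contact_force: [-0.9, -0.6, -0.2]
finger_gap: 0.0855
```

Run:
```python
from h import *
s=status.read_state();print(s['t'],s['ee_pos'],s['contact_force'],s['joints'][6])
p,d=optics.grab_frame('wrist');cv2.imwrite('pics/w13.png',p[...,::-1])
```

```text
22.1 [ 0.4752322  -0.26303204  0.1237505 ] [-0.89092884 -0.55058702 -0.24489707] -1.153149828430804
```

View pics/w13.png

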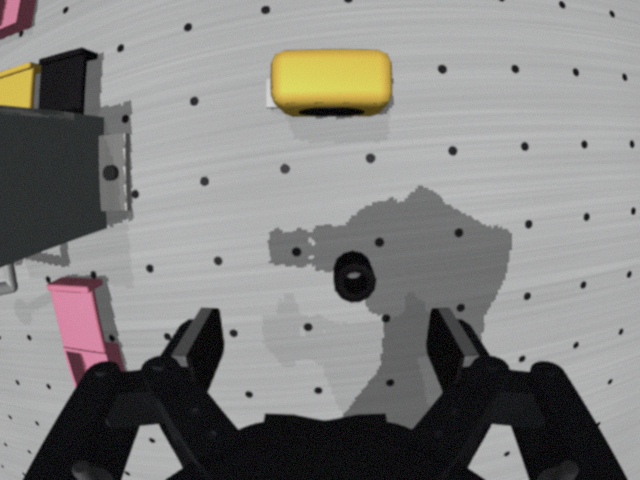

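Run:
```python
from h import *
c=optics.get_calibration('wrist');print(fish(c,355,282,.034),fish(c,353,275,.017))
```

```text
[ 0.46389038 -0.27853704  0.034     ] [ 0.4632837  -0.27804595  0.017     ]
```

Request:
drive_tool:
  increments:
    - {"x": -0.7, "y": -0.9, "z": 0, "yaw": 0, "jaw": 1}
    - {"x": -0.4, "y": -0.5, "z": 0, "yaw": 0, "jaw": 1}
    - {"x": 0, "y": 0, "z": 0, "yaw": 0, "jaw": 1}
    - {"x": 0, "y": 0, "z": -2.5, "yaw": 0, "jaw": 1}
    - {"x": -0.1, "y": 0, "z": -2.5, "yaw": 0, "jaw": 1}
    - {"x": -0.1, "y": 0, "z": -2, "yaw": 0, "jaw": 1}
    - {"x": 0, "y": 0, "z": -1.2, "yaw": 0, "jaw": 1}
    - {"x": 0, "y": 0, "z": 0, "yaw": 0, "jaw": 1}
    - {"x": 0, "y": 0, "z": 0, "yaw": 0, "jaw": 1}
    - {"x": 0, "y": 0, "z": 0, "yaw": 0, "jaw": 1}

```text
t: 23.4
ee_pos: [0.4628, -0.28, 0.0416]
tool_rot: [0.041, -0.66, 0.75, -0.032]
contact_force: [-0.0, -0.8, -0.4]
finger_gap: 0.0855
```

Request:
drive_tool:
  increments:
    - {"x": 0.1, "y": 0.2, "z": -0.8, "yaw": 0, "jaw": 1}
    - {"x": 0, "y": 0, "z": -0.7, "yaw": 0, "jaw": 1}
    - {"x": 0, "y": 0, "z": -0.2, "yaw": 0, "jaw": 1}
    - {"x": 0, "y": 0, "z": 0, "yaw": 0, "jaw": -1}
    - {"x": 0, "y": 0, "z": 0, "yaw": 0, "jaw": -1}
    - {"x": 0, "y": 0, "z": 0, "yaw": 0, "jaw": -1}
    - {"x": 0, "y": 0, "z": 0, "yaw": 0, "jaw": -1}
    - {"x": 0, "y": 0, "z": 0, "yaw": 0, "jaw": -1}
    - {"x": 0, "y": 0, "z": 0, "yaw": 0, "jaw": -1}
    - {"x": 0, "y": 0, "z": 0, "yaw": 0, "jaw": -1}
  newtons: 40

```text
t: 24.65
ee_pos: [0.4672, -0.2793, 0.0273]
tool_rot: [0.042, -0.66, 0.75, -0.031]
contact_force: [-0.4, 0.8, 0.6]
finger_gap: 0.0269
```

Request:
drive_tool:
  increments:
    - {"x": 0, "y": 0, "z": 3, "yaw": 0, "jaw": -1}
    - {"x": 0, "y": 0, "z": 5, "yaw": 0, "jaw": -1}
    - {"x": 0, "y": 0, "z": 6, "yaw": 0, "jaw": -1}
    - {"x": 1, "y": 1, "z": 5, "yaw": 0, "jaw": -1}
    - {"x": 2, "y": 4, "z": 2, "yaw": 0, "jaw": -1}
    - {"x": 2, "y": 5, "z": 0, "yaw": 0, "jaw": -1}
    - {"x": 2, "y": 5, "z": 0, "yaw": 0, "jaw": -1}
    - {"x": 1.5, "y": 3, "z": 0, "yaw": 0, "jaw": -1}
    - {"x": 0.5, "y": 1, "z": 0, "yaw": 0, "jaw": -1}
    - {"x": 0, "y": 0, "z": 0, "yaw": 0, "jaw": -1}

```text
t: 25.9
ee_pos: [0.5556, -0.0842, 0.2428]
tool_rot: [0.041, -0.658, 0.751, -0.03]
contact_force: [0.7, -0.9, -0.9]
finger_gap: 0.0272
```

Request:
drive_tool:
  increments:
    - {"x": 0.5, "y": 2, "z": 0, "yaw": 0, "jaw": -1}
    - {"x": 0.5, "y": 1.5, "z": 0, "yaw": 0, "jaw": -1}
    - {"x": 0, "y": 0.2, "z": 0, "yaw": 0, "jaw": -1}
    - {"x": 0, "y": 0, "z": -1.5, "yaw": 0, "jaw": -1}
    - {"x": 0, "y": 0, "z": -2, "yaw": 0, "jaw": -1}
    - {"x": 0, "y": 0, "z": -1, "yaw": 0, "jaw": -1}
    - {"x": 0, "y": 0, "z": 0, "yaw": 0, "jaw": -1}
    - {"x": 0, "y": 0, "z": 0, "yaw": 0, "jaw": -1}
    - {"x": 0, "y": 0, "z": 0, "yaw": 0, "jaw": -1}
    - {"x": 0, "y": 0, "z": 0, "yaw": 0, "jaw": -1}

```text
t: 27.15
ee_pos: [0.5628, -0.0575, 0.1953]
tool_rot: [0.039, -0.653, 0.756, -0.032]
contact_force: [0.7, -0.1, -2.4]
finger_gap: 0.0268
```

Run:
```python
from h import *
s=status.read_state();print(s['t'],s['ee_pos'],s['contact_force'],s['joints'][6])
p,d=optics.grab_frame('wrist');cv2.imwrite('pics/w14.png',p[...,::-1])
```

```text
27.15 [ 0.56283368 -0.05753268  0.19529243] [ 0.7123335  -0.08751609 -2.40122889] -1.4191989960640048
```

View pics/w14.png

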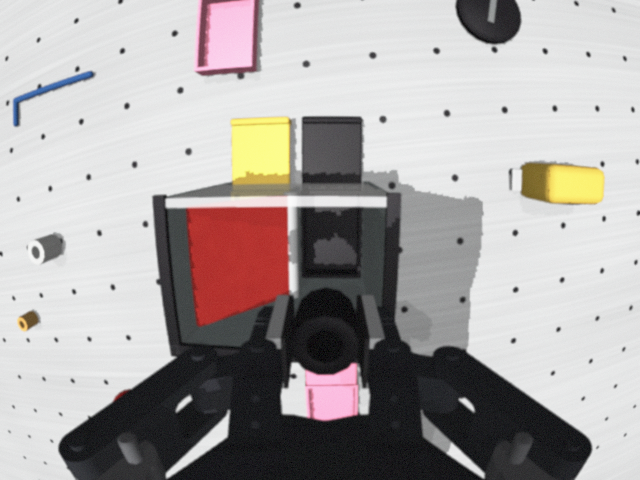

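Request:
drive_tool:
  increments:
    - {"x": 0.4, "y": 1, "z": 0, "yaw": 0, "jaw": -1}
    - {"x": 0, "y": 0, "z": -0.5, "yaw": 0, "jaw": -1}
    - {"x": 0, "y": 0, "z": 0, "yaw": 0, "jaw": -1}
    - {"x": 0, "y": 0, "z": 0, "yaw": 0, "jaw": -1}
    - {"x": 0, "y": 0, "z": 0, "yaw": 0, "jaw": 0.3}
    - {"x": 0, "y": 0, "z": 0, "yaw": 0, "jaw": 0.3}
    - {"x": 0, "y": 0, "z": 0, "yaw": 0, "jaw": 0.3}
    - {"x": 0, "y": 0, "z": 0, "yaw": 0, "jaw": 0.3}
    - {"x": 0, "y": 0, "z": 4, "yaw": 0, "jaw": 0.3}
    - {"x": 0, "y": 0, "z": 5, "yaw": 0, "jaw": 0.3}

```text
t: 28.45
ee_pos: [0.565, -0.0464, 0.2789]
tool_rot: [0.036, -0.653, 0.756, -0.029]
contact_force: [1.0, -0.1, -0.2]
finger_gap: 0.0553
```

Request:
drive_tool:
  increments:
    - {"x": 0, "y": 0, "z": 3, "yaw": 0, "jaw": 0.3}
    - {"x": 0, "y": 0, "z": 0, "yaw": 0, "jaw": 0.3}
    - {"x": 0, "y": 0, "z": 0, "yaw": 0, "jaw": 0.3}
    - {"x": 0, "y": 0, "z": 0, "yaw": 0, "jaw": 0.3}
    - {"x": 0, "y": 0, "z": 0, "yaw": 0, "jaw": 0.3}
    - {"x": 0, "y": 0, "z": 0, "yaw": 0, "jaw": 0.3}
    - {"x": 0, "y": 0, "z": 0, "yaw": 0, "jaw": 0.3}
    - {"x": 0, "y": 0, "z": 0, "yaw": 0, "jaw": 0.3}
    - {"x": 0, "y": 0, "z": 0, "yaw": 0, "jaw": 0.3}
    - {"x": 0, "y": 0, "z": 0, "yaw": 0, "jaw": 0.3}

```text
t: 29.7
ee_pos: [0.5649, -0.0466, 0.3097]
tool_rot: [0.036, -0.653, 0.756, -0.029]
contact_force: [0.3, 0.3, 0.2]
finger_gap: 0.0556
```

Run:
```python
from h import *
s=status.read_state();print(s['t'],s['ee_pos'],s['contact_force'],s['joint_vel'])
p,d=optics.grab_frame('wrist');q=cv2.convertScaleAbs(p[...,::-1],alpha=1.8,beta=20);cv2.imwrite('pics/w15.png',q);cv2.imwrite('pics/w15z.png',cv2.resize(q[100:300,180:447],(800,600)))
p,d=optics.grab_frame('scene');cv2.imwrite('pics/s15.png',p[...,::-1])
```

```text
29.7 [ 0.56485158 -0.04655683  0.30967335] [0.27972848 0.31077361 0.18976125] [-0.00222291  0.00119054 -0.00015233 -0.00042445  0.00082455  0.00021153
  0.00043718]
```

View pics/w15.png

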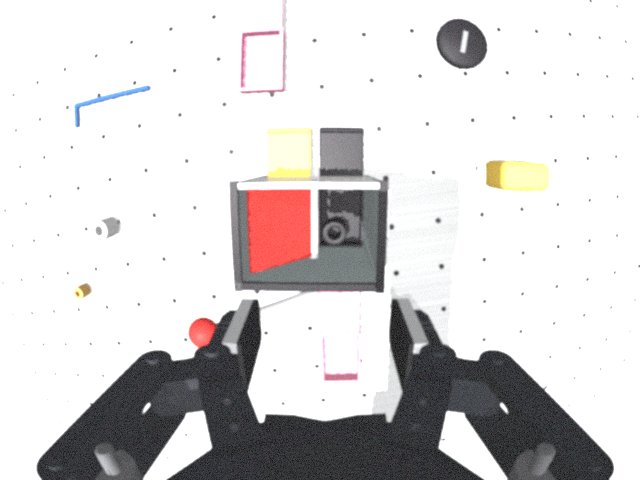

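View pics/w15z.png

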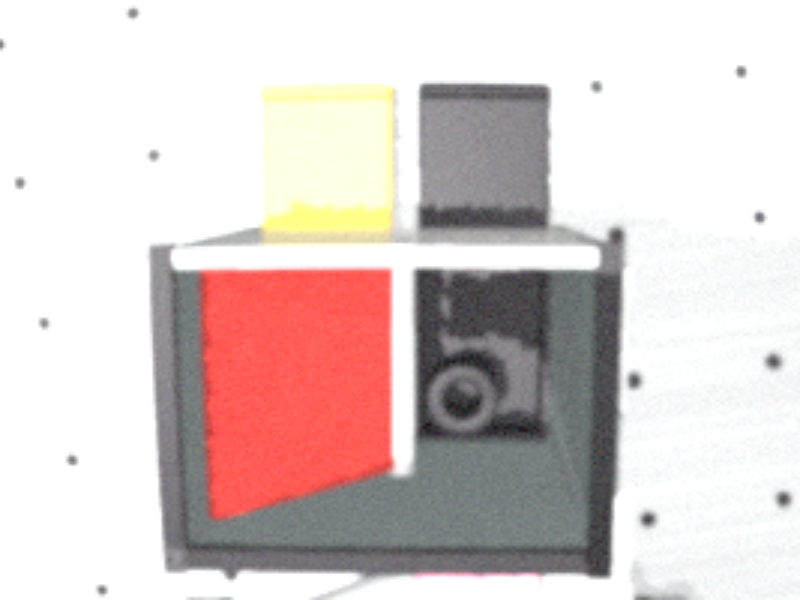

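View pics/s15.png

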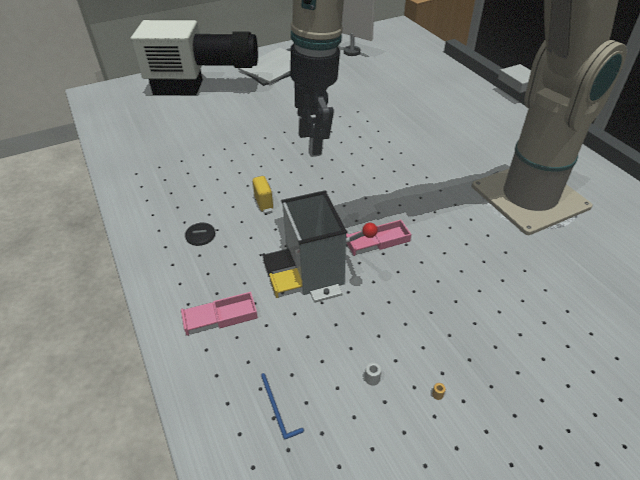

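The black bush stands upright in the black tray. The flap and lever are fully over to +y, the gripper is clear and the arm is still.

```bash
python3 -c "
from station import job
print(job.hand_in())"
```

```text
the job is handed in; nothing more can be done
None
```

The job is handed in at about 30 s of the 72 s allowed, with both bushes sorted through the hopper, brass first.

- **Brass:** I pushed the lever to its −y stop (knob 90.7 mm to the side, against 90.3 mm expected) and dropped in the larger brass bush. The wrist picture then showed it standing in the yellow tray.
- **Black:** I pushed the lever to its +y stop and dropped in the black bush. The last wrist picture shows it standing in the black tray.
- **Lever check at +y:** the knob measured about 94 mm to the side, a little past the 90 mm possible. Its colour mask caught only part of the ball, but the pictures show the flap fully over.
- **Not rechecked:** at the end the flap hid the yellow tray, so the brass bush was not seen there again.
- **Departures:**
  - One move call was refused for missing keys.
  - The first approach to the brass bush overshot by 1.6 cm.
  - The tool drifted about 1.5 cm during the second lever push; both position errors were corrected.
  - The tool also tilted to about 6°, which I could not correct; both grasps held.
- **Forces and other parts:** the force readings after each move were at most about 3 N. I did not see any of the look-alikes moved.

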